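# Unfold the crank of the bench clamp and clamp the steel block

### The job

The steel bench block lies loose in the blue quick clamp. Unfold the clamp's folded red crank grip until it stands fully upright, only then crank clockwise (seen from above) until the pad holds the block firmly against the stop jaw: you feel the crank get clearly stiffer, but do not force it. Leave the grip standing up and the block clamped.

Things in the scene. Friction and masses are not known exactly. Their poses are not given: they have to be found in the camera images.
- clamp: Blue quick clamp, 245 mm long, 116 mm wide, bolted down at a different place and angle each time. Origin: on the worktop, 85 mm from the crank axis, between the jaws; x axis: clamping direction, from the blue gear housing (78 x 100 mm, top 56 mm above the worktop) to the stop jaw; z up. Two guide rods run along its sides, tops 34 mm above the worktop.
- crank_axis (a point): Point on the crank's upright axis, over the gear housing, at the height of the grip's folding hinge (86 mm above the worktop). x axis: the clamping direction; z up.
- fold_hinge (a point): Centre of the grip's folding hinge at the end of the steel crank arm, 65 mm from the crank axis. The arm is 15 mm wide and lies 65 to 73 mm above the worktop. x axis: outward along the arm; y axis: along the hinge's axis, level and square to the arm; z up. The two lugs that hold the hinge are 21 mm wide over both, 24 mm over the pin.
- handle_grip (a point): Point on the centre line of the red grip, 50 mm from the folding hinge, good to pinch. The grip is 18 mm thick and reaches 14 to 72 mm from the hinge; its sleeve spins freely. x axis: back to the hinge. Folded, it lies over the arm and points at the crank axis, this point 86 mm above the worktop (beside the arm 30 mm of free space below); upright, this point is 136 mm above the worktop.
- fold (a joint): Angle of the grip about its folding hinge, rad: 0 folded flat over the arm, 1.57 fully upright at its stop. It stays where it is left; moving it takes about 2 N at the pinch point. It starts between 0 and 0.45. Pinched by level-held fingers it has to turn between the pads and slips along them, so watch this value and take the grip afresh where it lags.
- crank (a joint): Crank angle, rad, growing clockwise from above, which closes the clamp by 10 mm per rad; starts at 0 to 0.8, ends at 6.6; holds where it is left. Free turning takes about 7 N along the circle at the upright grip (2 to 3 N stay on when one stops). The sprung pad sits on a plunger whose setting varies and is not told, so the pad starts to press the block anywhere from 2.6 to 4.2 rad.
- bench_block: Polished steel block 55 x 70 x 18 mm, about 0.55 kg, loose on the clamp's bed (16 mm above the worktop), 55 mm across the jaws; origin at the centre of its underside; x axis along the clamping direction. It lies loose against the stop jaw, less than 1 mm short of it at first.
- stop_jaw: Fixed blue end jaw, 116 mm wide, top 46 mm above the worktop; origin at the bottom centre of its face, x axis away from the block. Once the block presses on it the force along the circle rises at once by 1.8 N, then 5.4 N per rad, until after 0.95 rad the spring is solid. Well clamped: 0.25 to 0.75 rad past that touch, 3 to 6 N over free turning (20 to 38 N on the block); over 45 N is too much.
There are look-alikes about, which are no part of the job. There is more than one size of the bench_block; the one meant has the size given above.

How it is judged:
On the way, in this order (a step that is already met when the one before it is completed fails the run):
1. the grip is unfolded fully upright (value of joint fold above 1.45 rad), for 0.2 s.
2. the block is clamped firmly against the stop jaw (contact force between bench_block and stop_jaw above 16 N), for 0.2 s.
At the end, for the whole second after the job is handed in: the grip stands upright (over 1.4 rad), the block lies flat and square (within 0.05 rad) and is pressed against the stop jaw with 16 to 45 N, and the crank is at rest (value of joint fold above 1.4 rad and contact force between bench_block and stop_jaw between 16 and 45 N and angle between the x axis of bench_block and the x axis of stop_jaw, either way round below 0.05 rad and angle between bench_block's own z axis and vertical below 0.05 rad and velocity of joint crank between -0.05 and 0.05 rad/s); the robot touches nothing.
It fails at once if the crank is turned while its grip is still folded (value of joint fold below 1.2 rad and distance of fold_hinge from where it was at the start of the episode above 0.03 m).
It fails at once if the block is clamped with more than 45 N (contact force between bench_block and stop_jaw above 45 N).
It also fails if it takes over 64 s, if anything falls off the work surface, if the arm or the gripper's body presses on something with over 40 N, if the wrist force passes 120 N, or if a joint passes its speed limit or range.

### The arm

A 6-joint arm with a two-finger parallel gripper is mounted at the origin on a cart in front of the work surface, level with it; the furniture and walls round the work are solid. World frame = base frame: x ahead of the robot, y to its left, z up, the work surface at z = 0. Lengths are in m, angles in rad, forces in N, time in s.
With the tool pointing down it reaches from about 0.275 to 0.875 m from the base axis. Payload 12.5 kg.
Tool frame: the origin (TCP) lies between the finger pads; the fingertips stand ahead of it and the grasp point (between the pads) is the TCP (env.finger_overhang is the z of the fingertips in the tool frame, in m); z points along the fingers, y is the line along which they close (so a half turn about z gives the same grasp; the last joint's range is limited). The gripper opens to 85 mm and grips with 20 to 120 N. Pads are 22 mm wide; open, the fingers measure 114 mm over their backs; the gripper's body (76 mm by 85 mm) begins 54 mm behind the grasp point. The pads swing forward as they close: fully open they stand 13 mm farther back than shut.
Start: joints at [-1.268, 0.351, 1.652, -0, 1.139, -0.085], TCP at [0.208, -0.509, 0.224] pointing down, gripper open.
Joint ranges: [-2.75, 2.75], [-0.79, 2.1], [0.01, 2.65], [-1.57, 4.71], [0.07, 3.14], [-2.87, 2.87]. Speed limits (rad/s): [2.22, 2.22, 2.79, 3.14, 3.14, 3.14].

### API

Orientations are given as a unit quaternion [x, y, z, w].
In Python, from bench import env gives the robot as it stands. The module is installed in compiled form; this text tells all that it offers.
- The arm moves only by the tool jog_arm, never from a script. Its argument "steps" is a list of rows, each a list of 3 entries, a list of its own where there are three numbers: the shift along the tool's x, y, z in cm, then the turn, a rotation vector about the tool's x, y, z in degrees, then the gripper command: -1 is fully open, 1 is shut, values between are in proportion. A call has 1 to 8 rows; each row shifts and turns the commanded pose from where the row before left it, along the tool's axes as they then stand; what a row does not reach is not made up. A row lasts 1/10 s, in which the tool goes at most 50 mm and 8.59 degrees, less where a joint would pass 70% of its speed; a pose out of reach is approached as far as the arm can. A call with a gripper value outside its range is refused whole. The fingers move at their own pace and stop on an object; "newtons" is the grip in N (left out, the last holds). Time passes only in rows, so rows that do not move let the fingers close. It gives the time, the measured TCP pose, the force, the opening and the grip force at its end, in the units of the state.
- env.state(): the state, without advancing time (a new reading comes with each control period).
- env.read_camera(name): name is "scene" or "top" or "wrist"; returns a dict with "color" (420x560x3 uint8, blue, green, red), "fx", "fy", "cx", "cy" (pixels), "extrinsics" (4x4, takes a point from camera to world coordinates). Camera axes: x right, y up, looking along -z (the intrinsics and any distortion apply to the point x, -y, -z); pixel columns grow to the right and rows downward; lengths in m; the calibration is good to about 2 mm. A picture is of the moment at which its call begins. There is no depth.
- env.finish_job(): hands the job in; it is judged then, once.
The state is a dict: "time_s": time; "joint_pos": joint angles; "qvel": joint speeds; "effort": joint torques, N m; "tool_pos": TCP position; "eef_rot": TCP orientation; "force": force on the tool from outside, world axes, zero at the start; "moment": the same for the moment, N m; "finger_gap": opening from 0.0 (shut) to 1.0 (fully open); "finger_force": force on a finger pad.
Only numpy, scipy, OpenCV 4.12 (cv2) and the standard library are available. Lean on these libraries where they do the work, as an engineer would, in place of code of your own. Each camera call takes 0.05 s, during which the arm holds its last target. There are 200 camera calls.

## Working session

There is one attempt and no reset: what is moved stays moved. The work goes in short steps, Python scripts to look and compute and a tool call to move; the robot and the scene stay as the last step left them, time stands still between calls to the robot, and variables do not carry over. Pictures are saved under pics/ and viewed, at most 10 in all, crops included, and the job is handed in when it is done.

Besides the shell and the picture viewer there is one more tool, called after "Request:" in YAML: its name, and indented under it one key for each argument. jog_arm: Moves the arm, as the interface text tells. Its arguments: {"type":"object","properties":{"steps":{"type":"array"},"newtons":{"type":"number"}},"required":["steps"]}

```bash
mkdir -p pics; python3 - <<'E'
from bench import env
import cv2,numpy as np
ims=[]
for n in("top","scene"):
    c=env.read_camera(n); cv2.imwrite(f"pics/{n}0.png",c["color"]); print(n,c["fx"],c["fy"],c["cx"],c["cy"],{k:v for k,v in c.items() if k not in("color","fx","fy","cx","cy")})
print(env.state(), env.finger_overhang)
E
```

```text
top 431.97178137301745 431.97178137301745 279.141737361748 209.64887626059894 {'extrinsics': array([[-0.02971481,  0.98845582, -0.14856687,  0.38610011],
       [-0.99856808, -0.03597031, -0.03959701,  0.05044702],
       [-0.04448389,  0.14717752,  0.98810929,  0.91746977],
       [ 0.        ,  0.        ,  0.        ,  1.        ]])}
scene 400.36815493908205 400.36815493908205 283.95510738226267 209.48728510834664 {'extrinsics': array([[-0.87678378,  0.28712705, -0.38575674,  0.14934434],
       [-0.48074944, -0.54239623,  0.68897482,  0.62625974],
       [-0.0114097 ,  0.78953428,  0.61360039,  0.6164724 ],
       [ 0.        ,  0.        ,  0.        ,  1.        ]])}
{'time_s': 0.1, 'joint_pos': array([-1.26761101e+00,  3.51193895e-01,  1.65238878e+00,  3.35569642e-06,
        1.13907389e+00, -8.46058421e-02]), 'qvel': array([-0.000942  , -0.00077433, -0.00238983,  0.00102447,  0.0008424 ,
       -0.00194307]), 'effort': array([ 1.73699937e-04, -5.06836259e+01, -2.91874945e+01, -1.11757017e-04,
        2.63106544e-03, -3.28529353e-06]), 'tool_pos': array([ 0.20790726, -0.50885235,  0.22399503]), 'eef_rot': array([ 9.81261067e-01,  1.92682212e-01, -5.65073635e-05, -5.28949638e-04]), 'force': array([ 0.04503571, -0.86507215, -0.98024641]), 'moment': array([ 0.00318283,  0.0470073 , -0.02737692]), 'finger_force': 0.0, 'finger_gap': 0.9996967777571134} 0.019
```

View pics/top0.png

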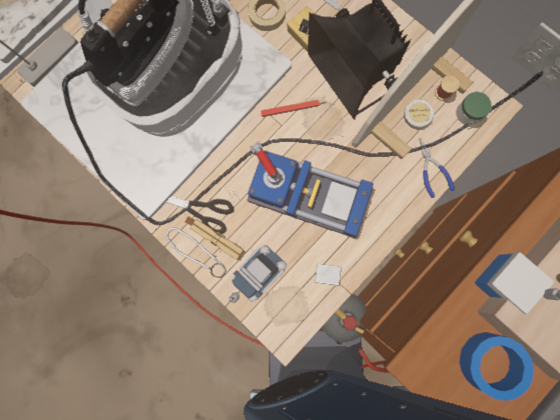

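View pics/scene0.png

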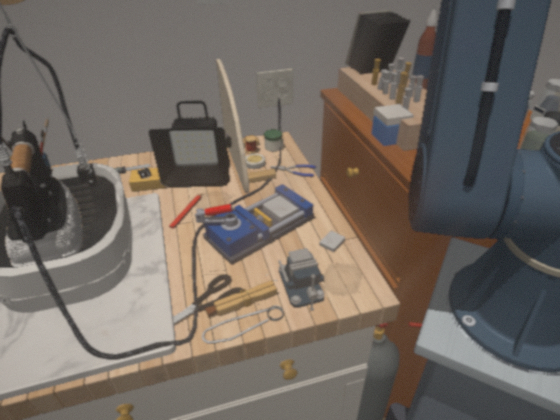

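The top view shows the blue clamp: housing at about (275,180), stop jaw at (357,210), and the red grip running from its hinge at (257,150) towards the axis at (275,180). The candidates for the block are:
- The steel plate in the clamp at (338,198), which fits the description because it lies between the jaws.
- The small plate at (328,273), which lies loose outside the clamp.
- The grey vise at (260,270), a look-alike of the clamp.

I'll confirm in one crop.

```bash
cat > h.py <<'E'
from bench import env
import cv2,numpy as np
def ray(c,u,v,z):
    E=c["extrinsics"];d=E[:3,:3]@np.array([(u-c["cx"])/c["fx"],-(v-c["cy"])/c["fy"],-1]);o=E[:3,3]
    return o+d*(z-o[2])/d[2]
def proj(c,p):
    E=c["extrinsics"];q=E[:3,:3].T@(np.asarray(p)-E[:3,3]);return c["cx"]-c["fx"]*q[0]/q[2],c["cy"]+c["fy"]*q[1]/q[2]
E
python3 - <<'E'
from h import *
a=cv2.imread("pics/top0.png")[130:250,235:385]; b=cv2.imread("pics/scene0.png")[180:270,190:330]
A=cv2.resize(a,None,fx=5,fy=5,interpolation=3)[:, :750]
cv2.imwrite("pics/c1.png",A)
cv2.imwrite("pics/c2.png",cv2.resize(b,None,fx=5,fy=5,interpolation=3))
E
```

```text
(no output)
```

View pics/c1.png

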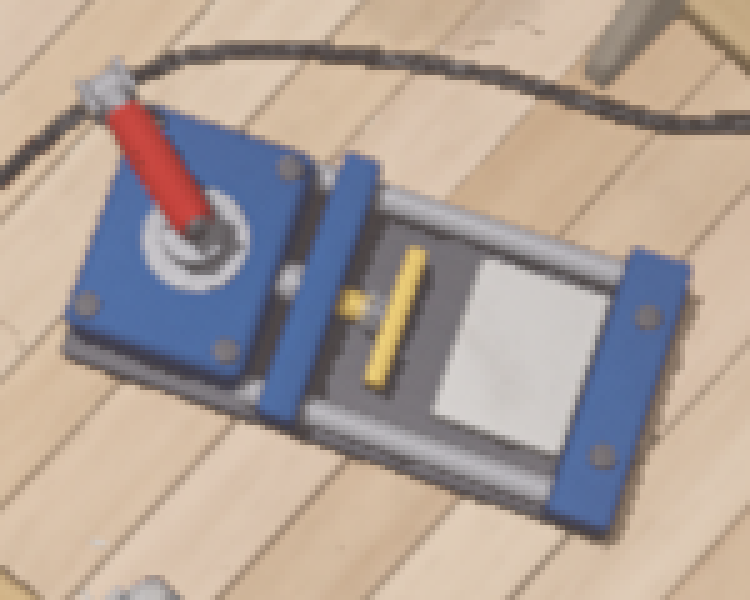

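View pics/c2.png

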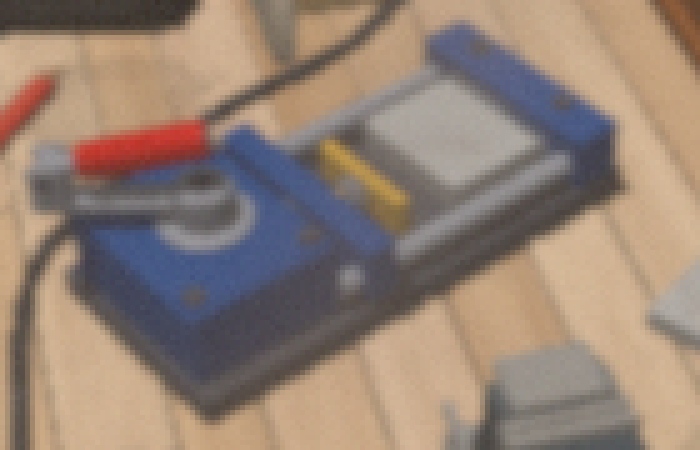

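The crops confirm it: the clamp holds the bright plate (crop 520,355), and the loose plate and grey vise lie outside. The hinge is at crop (107,90) and the hub at (196,240). In the scene crop the hinge is at (52,178) and the grip tip at (205,133), slightly raised.

```bash
cat >> h.py <<'E'
def tri(c1,p1,c2,p2):
    A=[];b=[]
    for c,(u,v) in((c1,p1),(c2,p2)):
        o=c["extrinsics"][:3,3];d=ray(c,u,v,0)-o;d/=np.linalg.norm(d);M=np.eye(3)-np.outer(d,d);A.append(M);b.append(M@o)
    return np.linalg.lstsq(np.vstack(A),np.hstack(b),rcond=None)[0]
E
python3 - <<'E'
from h import *
np.set_printoptions(precision=4,suppress=True)
t=env.read_camera("top");s=env.read_camera("scene")
T=lambda x,y:(235+x/5-.4,130+y/5-.4)
S=lambda x,y:(190+x/5-.4,180+y/5-.4)
for n,p,z in[("h1",(160,105),.056),("h2",(310,160),.056),("h3",(235,378),.056),("h4",(68,318),.056),
 ("j1",(632,248),.046),("j2",(690,262),.046),("j3",(605,535),.046),("j4",(548,518),.046),("hub",(196,240),.06),("hinge",(107,90),.086),("tip",(205,232),.09),
 ("b1",(483,260),.034),("b2",(610,293),.034),("b3",(560,450),.034),("b4",(435,412),.034),("rod1",(375,195),.034),("rod1b",(620,268),.034)]:
    print(n,ray(t,*T(*p),z))
print("hinge",tri(t,T(107,90),s,S(52,178)),"redend",tri(t,T(195,220),s,S(205,135)),"redstart",tri(t,T(120,108),s,S(76,160)))
E
```

```text
h1 [0.6397 0.1072 0.056 ]
h2 [0.6138 0.0462 0.056 ]
h3 [0.5245 0.0797 0.056 ]
h4 [0.5518 0.147  0.056 ]
j1 [ 0.574 -0.084  0.046]
j2 [ 0.5672 -0.1072  0.046 ]
j3 [ 0.4569 -0.0665  0.046 ]
j4 [ 0.4645 -0.0441  0.046 ]
hub [0.5812 0.0937 0.06  ]
hinge [0.6379 0.1262 0.086 ]
tip [0.5775 0.0886 0.09  ]
b1 [ 0.5739 -0.0242  0.034 ]
b2 [ 0.5579 -0.0758  0.034 ]
b3 [ 0.4933 -0.0518  0.034 ]
b4 [ 0.5109 -0.0015  0.034 ]
rod1 [0.6034 0.0195 0.034 ]
rod1b [ 0.5683 -0.0805  0.034 ]
hinge [0.6385 0.1261 0.0797] redend [0.5793 0.0915 0.1006] redstart [0.6282 0.1203 0.0893]
```

Fold is about 0.21, the hinge sits 65 mm from the axis, and the clamp axis is at about -110°. All of these agree with the given sizes. I'll approach at the current height.

Request:
jog_arm:
  steps:
    - [[3.3,-2.3,0],[0,0,0],-1]
    - [[3.3,-2.3,0],[0,0,0],-1]
    - [[3.3,-2.3,0],[0,0,0],-1]
    - [[3.3,-2.3,0],[0,0,0],-1]
    - [[3.3,-2.3,0],[0,0,0],-1]
    - [[3.3,-2.3,0],[0,0,0],-1]
    - [[3.3,-2.3,0],[0,0,0],-1]
    - [[3.3,-2.3,0],[0,0,0],-1]

```text
time_s: 1.0
tool_pos: [0.3834, -0.2375, 0.2245]
eef_rot: [0.981, 0.193, 0.0, 0.0]
force: [0.8, -0.8, -0.0]
finger_gap: 0.997
finger_force: 0.0
```

Request:
jog_arm:
  steps:
    - [[3.3,-2.3,0],[0,0,0],-1]
    - [[3.3,-2.3,0],[0,0,0],-1]
    - [[3.3,-2.3,0],[0,0,0],-1]
    - [[3.3,-2.3,0],[0,0,0],-1]
    - [[3.3,-2.3,0],[0,0,0],-1]
    - [[3.3,-2.3,0],[0,0,0],-1]
    - [[3.3,-2.3,0],[0,0,0],-1]
    - [[0,0,0],[0,0,-7.3],-1]

```text
time_s: 1.8
tool_pos: [0.5373, 0.0007, 0.2242]
eef_rot: [0.967, 0.256, 0.0, -0.0]
force: [-1.1, -0.9, -0.5]
finger_gap: 1.004
finger_force: 0.0
```

Request:
jog_arm:
  steps:
    - [[3.4,-2.0,0],[0,0,0],-0.2]
    - [[3.4,-2.0,0],[0,0,0],-0.2]
    - [[3.3,-1.9,1],[0,0,0],-0.2]
    - [[0,0,2],[0,0,0],-0.2]
    - [[0,0,0],[0,0,0],-0.2]
    - [[0,0,0],[0,0,0],-0.2]

```text
time_s: 2.4
tool_pos: [0.5943, 0.0982, 0.1946]
eef_rot: [0.967, 0.255, -0.0, -0.0]
force: [-0.0, -0.6, 0.5]
finger_gap: 0.6
finger_force: 0.0
```

```bash
python3 - <<'E'
from h import *
c=env.read_camera("wrist"); cv2.imwrite("pics/w0.png",c["color"]); s=env.state();print(s["tool_pos"],s["finger_gap"])
np.set_printoptions(precision=4,suppress=True)
print(c["extrinsics"],c["fx"])
for n,p in dict(hinge=(.638,.126,.086),P=(.5955,.1019,.0964),axis=(.5815,.0943,.073)).items(): print(n,proj(c,p))
E
```

```text
[0.59466595 0.09800707 0.19525374] 0.6033246470916632
[[ 0.4927  0.8255  0.2755  0.665 ]
 [-0.8702  0.4678  0.1547  0.1377]
 [-0.0012 -0.3159  0.9488  0.3444]
 [ 0.      0.      0.      1.    ]] 325.3735609143322
hinge (np.float64(280.07460733144825), np.float64(138.42246243131876))
P (np.float64(280.1792398352658), np.float64(202.02391483845545))
axis (np.float64(280.2236350623699), np.float64(211.27276301552263))
```

View pics/w0.png

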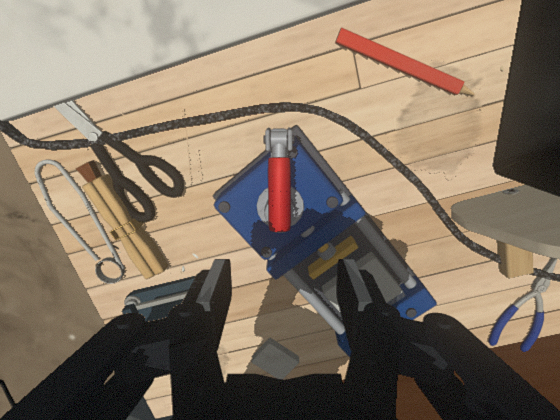

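The wrist view shows the red grip running straight along the image's vertical, from its hinge at (279,140) to its tip at (280,230). The projection predicts u=280, so it's aligned. I'll descend.

Request:
jog_arm:
  steps:
    - [[0.3,-0.3,3],[0,0,0],-0.2]
    - [[0,0,3],[0,0,0],-0.2]
    - [[0,0,2.5],[0,0,0],-0.2]
    - [[0,0,1.5],[0,0,0],-0.2]
    - [[0,0,0],[0,0,0],-0.2]
    - [[0,0,0],[0,0,0],-0.2]

```text
time_s: 3.05
tool_pos: [0.5964, 0.1024, 0.0958]
eef_rot: [0.967, 0.255, 0.001, 0.0]
force: [0.5, 1.1, 0.5]
finger_gap: 0.602
finger_force: 0.0
```

Request:
jog_arm:
  steps:
    - [[0,0,0],[0,0,0],0.4]
    - [[0,0,0],[0,0,0],0.6]
    - [[0,0,0],[0,0,0],0.8]
    - [[0,0,0],[0,0,0],1]
    - [[0,0,0],[0,0,0],1]
    - [[0,0,0],[0,0,0],1]
  newtons: 25

```text
time_s: 3.65
tool_pos: [0.5959, 0.1026, 0.0946]
eef_rot: [0.967, 0.255, 0.0, 0.0]
force: [0.1, -0.0, 2.0]
finger_gap: 0.001
finger_force: 0.5
```

The fingers closed to zero, so the pinch missed. I'll look again.

```bash
python3 - <<'E'
from h import *
t=env.read_camera("top");s=env.read_camera("scene")
a=cv2.resize(t["color"][120:220,210:310],(400,400),interpolation=3);b=cv2.resize(s["color"][150:250,170:270],(400,400),interpolation=3)
cv2.imwrite("pics/m1.png",np.hstack([a,b])); st=env.state();print(st["tool_pos"],st["finger_gap"],proj(t,st["tool_pos"]),proj(s,st["tool_pos"]))
E
```

```text
[0.59582709 0.10262808 0.09456404] 0.0007444373060598773 (np.float64(268.0496530918738), np.float64(166.61445539150725)) (np.float64(221.18234412280225), np.float64(209.41756921794072))
```

View pics/m1.png

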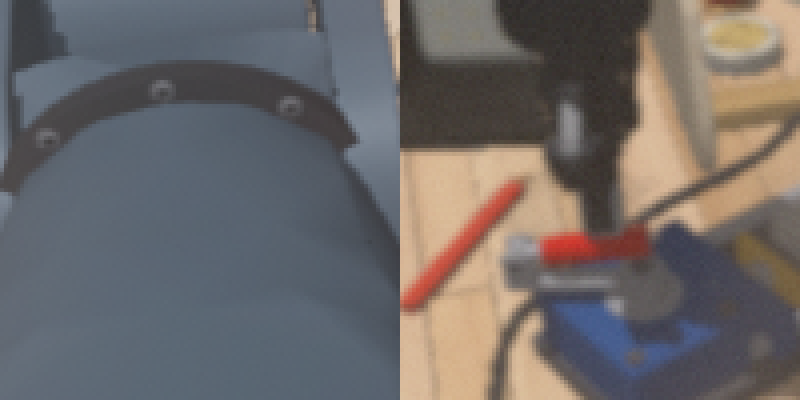

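The scene half shows the shut fingertips ending at about (605,235), on or behind the now flat grip (540–650, 245). I'll check with the wrist camera which it is.

```bash
python3 - <<'E'
from h import *
c=env.read_camera("wrist"); cv2.imwrite("pics/w1.png",cv2.resize(c["color"][60:360,140:420],(560,600),interpolation=3))
print(proj(c,(.638,.126,.086)),proj(c,env.state()["tool_pos"]),c["extrinsics"][:3,3])
E
```

```text
(np.float64(283.99817255165743), np.float64(168.81695570527086)) (np.float64(283.0872537411088), np.float64(264.47077416958956)) [0.6663043  0.14205481 0.24446046]
```

View pics/w1.png

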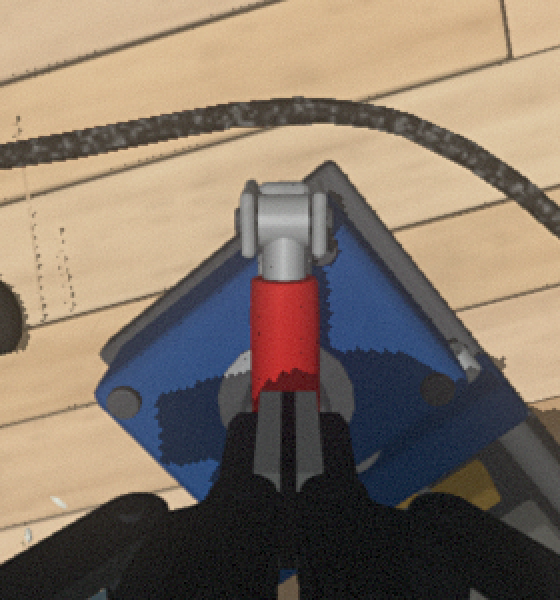

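The shut fingers rest on top of the grip, laterally centred, so the grip sits lower than I took it to be. I'll open and take it deeper; the tips still have clearance to the housing at 56 mm.

Request:
jog_arm:
  steps:
    - [[0,0,0],[0,0,0],-0.2]
    - [[0,0,0],[0,0,0],-0.2]
    - [[0,0,0],[0,0,0],-0.2]
    - [[0,0,0],[0,0,0],-0.2]
    - [[0,0,0.6],[0,0,0],-0.2]
    - [[0,0,0.6],[0,0,0],-0.2]
    - [[0,0,0],[0,0,0],-0.2]

```text
time_s: 4.5
tool_pos: [0.5951, 0.1025, 0.0812]
eef_rot: [0.967, 0.255, -0.001, -0.0]
force: [-0.1, 0.7, 0.1]
finger_gap: 0.602
finger_force: 0.0
```

Request:
jog_arm:
  steps:
    - [[0,0,0],[0,0,0],0.3]
    - [[0,0,0],[0,0,0],0.5]
    - [[0,0,0],[0,0,0],0.7]
    - [[0,0,0],[0,0,0],0.9]
    - [[0,0,0],[0,0,0],1]
    - [[0,0,0],[0,0,0],1]
  newtons: 25

```text
time_s: 5.1
tool_pos: [0.5956, 0.1029, 0.0826]
eef_rot: [0.967, 0.255, -0.0, -0.0]
force: [-3.8, 3.7, 1.1]
finger_gap: 0.194
finger_force: 25.7
```

Gripped: the gap of 0.19 is about 17 mm. Now the arc, first half.

Request:
jog_arm:
  steps:
    - [[0.05,0,-0.45],[0,0,0],1]
    - [[0.1,0,-0.45],[0,0,0],1]
    - [[0.13,0,-0.45],[0,0,0],1]
    - [[0.18,0,-0.43],[0,0,0],1]
    - [[0.21,0,-0.41],[0,0,0],1]
    - [[0.25,0,-0.39],[0,0,0],1]
    - [[0.29,0,-0.37],[0,0,0],1]
    - [[0.32,0,-0.33],[0,0,0],1]

```text
time_s: 5.9
tool_pos: [0.609, 0.1103, 0.1156]
eef_rot: [0.967, 0.255, -0.0, -0.0]
force: [-2.2, 3.7, -3.6]
finger_gap: 0.15
finger_force: 22.4
```

The gap has shrunk, so the pads are slipping along the grip. I'll measure fold from the red pixels.

```bash
cat >> h.py <<'E'
def fold(phi=np.radians(29.5),ax=(.5815,.0943),names=("scene","wrist")):
    a=np.array([np.cos(phi),np.sin(phi),0]);H=np.array([*ax,.086])+.065*a;out={}
    for n in names:
        c=env.read_camera(n);b,g,r=[c["color"][...,i].astype(int) for i in range(3)]
        m=((r>70)&(r>2.2*g)&(r>2.2*b)).astype(np.uint8);best=[]
        for f in np.arange(0,1.62,.03):
            d=-np.cos(f)*a+np.array([0,0,np.sin(f)]);q=[proj(c,H+s*d) for s in(.014,.072)]
            w=18e-3*c["fx"]/np.linalg.norm(c["extrinsics"][:3,3]-H-.04*d)
            k=np.zeros_like(m);cv2.line(k,*[tuple(int(round(v)) for v in p) for p in q],1,max(1,int(round(w))))
            near=cv2.dilate(k,np.ones((9,9)));mm=m&near
            best.append((2*(k&m).sum()-k.sum()*.5-(mm&(1-k)).sum(),round(f,2)))
        best.sort(reverse=True);out[n]=best[:3]
        cv2.imwrite(f"pics/fold_{n}.png",c["color"])
    return out
E
python3 - <<'E'
from h import *
print(fold())
a=cv2.imread("pics/fold_scene.png")[120:240,170:290];b=cv2.imread("pics/fold_wrist.png")[80:380,130:430]
cv2.imwrite("pics/f1.png",np.hstack([cv2.resize(x,(400,400),interpolation=3) for x in(a,b)]))
E
```

```text
{'scene': [(np.float64(-35.0), np.float64(0.66)), (np.float64(-38.0), np.float64(0.72)), (np.float64(-38.0), np.float64(0.69))], 'wrist': [(np.float64(3891.0), np.float64(0.27)), (np.float64(3891.0), np.float64(0.24)), (np.float64(3880.5), np.float64(0.3))]}
```

View pics/f1.png

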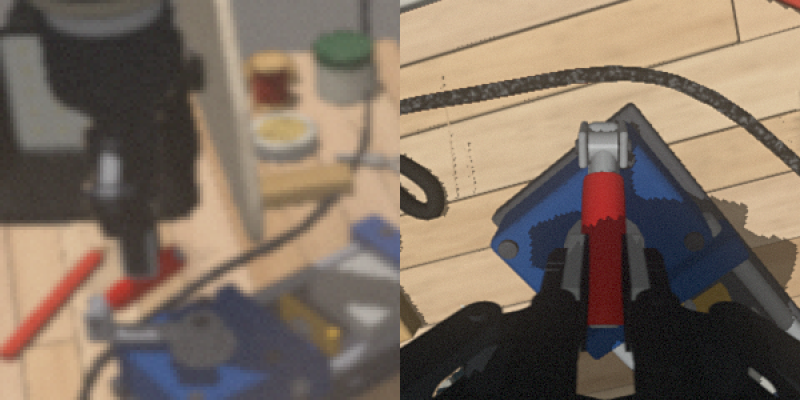

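Scene crop: hinge at (97,310) and grip tip at (180,258), so fold is about 0.6 and the grip has slid to the fingertips. I'll retake it deeper and closer to 50 mm from the hinge.

Request:
jog_arm:
  steps:
    - [[0,0,0],[0,0,0],0.2]
    - [[0,0,0],[0,0,0],0.2]
    - [[-0.3,0,0.4],[0,0,0],0.2]
    - [[-0.4,0,0.4],[0,0,0],0.2]
    - [[0,0,0],[0,0,0],0.5]
    - [[0,0,0],[0,0,0],0.8]
    - [[0,0,0],[0,0,0],1]
    - [[0,0,0],[0,0,0],1]
  newtons: 35

```text
time_s: 6.8
tool_pos: [0.6022, 0.1068, 0.107]
eef_rot: [0.967, 0.255, -0.001, -0.0]
force: [-6.3, 1.4, 1.0]
finger_gap: 0.186
finger_force: 34.2
```

```bash
python3 - <<'E'
from h import *
print(fold(names=("scene",)))
E
```

```text
{'scene': [(np.float64(-43.0), np.float64(0.66)), (np.float64(-47.5), np.float64(0.63)), (np.float64(-49.0), np.float64(0.72))]}
```

Request:
jog_arm:
  steps:
    - [[0.38,0,-0.46],[0,0,0],1]
    - [[0.43,0,-0.41],[0,0,0],1]
    - [[0.48,0,-0.36],[0,0,0],1]
    - [[0.52,0,-0.3],[0,0,0],1]
    - [[0.55,0,-0.23],[0,0,0],1]
    - [[0,0,0],[0,0,0],1]

```text
time_s: 7.45
tool_pos: [0.6242, 0.119, 0.1258]
eef_rot: [0.967, 0.255, 0.0, -0.0]
force: [-4.6, 4.2, 2.7]
finger_gap: 0.144
finger_force: 32.4
```

```bash
python3 - <<'E'
from h import *
print(fold())
E
```

```text
{'scene': [(np.float64(-88.0), np.float64(0.99)), (np.float64(-89.0), np.float64(0.96)), (np.float64(-89.5), np.float64(0.93))], 'wrist': [(np.float64(3547.0), np.float64(0.21)), (np.float64(3543.5), np.float64(0.18)), (np.float64(3539.5), np.float64(0.15))]}
```

Fold is about 0.96. I'll retake the grip and carry on, overshooting slightly outward.

Request:
jog_arm:
  steps:
    - [[0,0,0],[0,0,0],0.2]
    - [[0,0,0],[0,0,0],0.2]
    - [[-0.8,0,0],[0,0,0],0.2]
    - [[-0.8,0,0.3],[0,0,0],0.2]
    - [[0,0,0],[0,0,0],0.5]
    - [[0,0,0],[0,0,0],0.8]
    - [[0,0,0],[0,0,0],1]
    - [[0,0,0],[0,0,0],1]

```text
time_s: 8.35
tool_pos: [0.6088, 0.1106, 0.122]
eef_rot: [0.967, 0.255, -0.001, -0.0]
force: [-5.3, 0.7, 4.3]
finger_gap: 0.194
finger_force: 34.1
```

Request:
jog_arm:
  steps:
    - [[0.45,0,-0.3],[0,0,0],1]
    - [[0.5,0,-0.25],[0,0,0],1]
    - [[0.55,0,-0.2],[0,0,0],1]
    - [[0.57,0,-0.1],[0,0,0],1]
    - [[0.57,0,-0.05],[0,0,0],1]
    - [[0.4,0,0],[0,0,0],1]
    - [[0,0,0],[0,0,0],1]

```text
time_s: 9.05
tool_pos: [0.6363, 0.1261, 0.131]
eef_rot: [0.967, 0.255, -0.0, -0.0]
force: [-3.7, 2.5, -1.5]
finger_gap: 0.195
finger_force: 35.0
```

```bash
python3 - <<'E'
from h import *
print(fold(names=("scene",)))
E
```

```text
{'scene': [(np.float64(-118.5), np.float64(0.93)), (np.float64(-123.0), np.float64(1.02)), (np.float64(-123.0), np.float64(0.99))]}
```

```bash
python3 - <<'E'
from h import *
a=cv2.imread("pics/fold_scene.png")[130:220,170:260];b=env.read_camera("wrist");print([proj(b,(.638,.126,z)) for z in(.086,.1,.158)])
cv2.imwrite("pics/f2.png",np.hstack([cv2.resize(x,(400,400),interpolation=3) for x in(a,b["color"][80:380,130:430])]))
E
```

```text
[(np.float64(284.83909043120264), np.float64(228.94353388521972)), (np.float64(284.88076331350413), np.float64(237.6902101131055)), (np.float64(285.1366680383534), np.float64(291.4017762401851))]
```

View pics/f2.png

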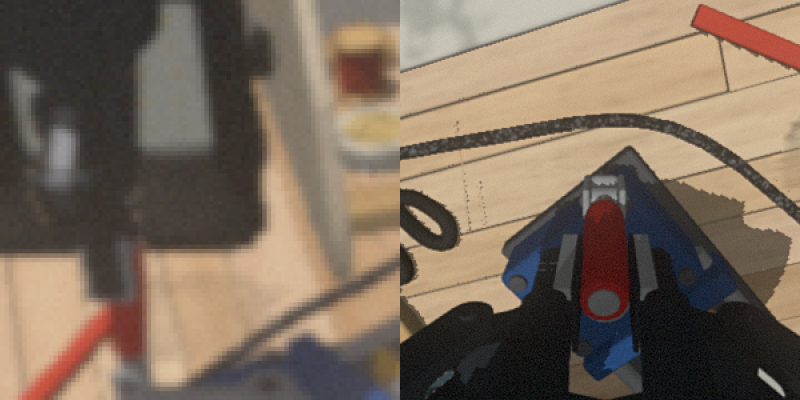

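The grip is nearly upright. In the wrist crop its end cap is at (605,303), which is row 307 in the full image; fully upright would give 291. I'll solve for fold.

```bash
python3 - <<'E'
from h import *
c=env.read_camera("wrist");a=np.array([np.cos(np.radians(29.5)),np.sin(np.radians(29.5)),0])
for f in np.arange(1,1.6,.1):print(round(f,2),[proj(c,np.array([.638,.126,.086])+r*(-np.cos(f)*a+[0,0,np.sin(f)]))[1] for r in(.014,.072)])
E
```

```text
1.0 [np.float64(247.4632322446812), np.float64(345.4056035927183)]
1.1 [np.float64(246.15570970418247), np.float64(340.25608089807145)]
1.2 [np.float64(244.6535748969895), np.float64(333.2541451351664)]
1.3 [np.float64(242.97150689967495), np.float64(324.3679424778212)]
1.4 [np.float64(241.12699055107583), np.float64(313.6291394582439)]
1.5 [np.float64(239.14013181451753), np.float64(301.14394715146744)]
1.6 [np.float64(237.03339750304187), np.float64(287.09943943257895)]
```

Fold is about 1.45, so I'll push it on to its stop.

Request:
jog_arm:
  steps:
    - [[0.4,0,0],[0,0,0],1]
    - [[0.4,0,0],[0,0,0],1]
    - [[0,0,0],[0,0,0],1]
    - [[0,0,0],[0,0,0],1]

```text
time_s: 9.6
tool_pos: [0.6431, 0.13, 0.1309]
eef_rot: [0.967, 0.255, -0.0, -0.0]
force: [-4.0, 2.3, -2.1]
finger_gap: 0.193
finger_force: 35.5
```

```bash
python3 - <<'E'
from h import *
c=env.read_camera("wrist");s=env.state();print(s["force"],s["tool_pos"]);im=c["color"].astype(int);b,g,r=im[...,0],im[...,1],im[...,2]
m=(r>60)&(r>2*g)&(r>2*b);m[:200]=0;m[:,:250]=0;m[:,320:]=0
ys,xs=np.nonzero(m);print(xs.mean(),ys.min(),ys.max())
print(im[225:340:5,284].tolist())
a=np.array([np.cos(np.radians(29.5)),np.sin(np.radians(29.5)),0])
for f in(1.4,1.45,1.5,1.57):print(f,[proj(c,np.array([.638,.126,.086])+r*(-np.cos(f)*a+[0,0,np.sin(f)]))[1] for r in(.014,.072)])
E
```

```text
[-4.80032451  2.48793794 -2.07782144] [0.64306147 0.1300252  0.13089539]
283.26417838099854 240 322
[[133, 136, 135], [74, 75, 74], [73, 76, 77], [26, 33, 76], [31, 33, 77], [20, 28, 72], [30, 35, 79], [31, 35, 77], [21, 22, 72], [26, 29, 74], [25, 33, 77], [23, 23, 71], [19, 15, 71], [11, 6, 68], [15, 25, 88], [70, 71, 69], [71, 66, 70], [67, 67, 68], [74, 73, 72], [16, 15, 85], [74, 76, 75], [61, 51, 44], [58, 38, 20]]
1.4 [np.float64(252.8483803026555), np.float64(328.29180263091536)]
1.45 [np.float64(251.90150302307723), np.float64(322.51721947358897)]
1.5 [np.float64(250.9203263668352), np.float64(316.3207696485515)]
1.57 [np.float64(249.49438200272138), np.float64(306.983902542538)]
```

The end cap centre is at row 308 and upright predicts 307, so the grip is at its stop. I'll recentre the pinch on the grip before cranking.

Request:
jog_arm:
  steps:
    - [[0,0,0],[0,0,0],0.4]
    - [[0,0,0],[0,0,0],0.4]
    - [[-0.5,0,0],[0,0,0],0.4]
    - [[0,0,0],[0,0,0],0.4]
    - [[0,0,0],[0,0,0],0.7]
    - [[0,0,0],[0,0,0],1]
    - [[0,0,0],[0,0,0],1]
    - [[0,0,0],[0,0,0],1]
  newtons: 30

```text
time_s: 10.45
tool_pos: [0.6386, 0.1272, 0.1313]
eef_rot: [0.967, 0.255, 0.0, -0.0]
force: [-3.7, 2.6, 5.6]
finger_gap: 0.201
finger_force: 29.5
```

Request:
jog_arm:
  steps:
    - [[-0.03,0.65,0],[0,0,0],1]
    - [[-0.1,0.64,0],[0,0,0],1]
    - [[-0.16,0.63,0],[0,0,0],1]
    - [[-0.22,0.61,0],[0,0,0],1]
    - [[-0.28,0.585,0],[0,0,0],1]

```text
time_s: 10.95
tool_pos: [0.6472, 0.0968, 0.1313]
eef_rot: [0.967, 0.255, 0.0, -0.001]
force: [-4.0, 7.7, 5.1]
finger_gap: 0.195
finger_force: 29.6
```

```bash
cat >> h.py <<'E'
AX=np.array([.5815,.0943])
def info():
    s=env.state();d=s["tool_pos"][:2]-AX;R=np.linalg.norm(d);u=d/R;t=np.array([u[1],-u[0]]);F=s["force"][:2]
    print("t",round(s["time_s"],2),"R %.4f th %.3f Ftan %.2f Frad %.2f Fz %.1f gap %.3f"%(R,np.radians(29.67)-np.arctan2(d[1],d[0]),-F@t,-F@u,s["force"][2],s["finger_gap"]))
def cap(save=None):
    c=env.read_camera("wrist");im=c["color"];b,g,r=[im[...,i].astype(int) for i in range(3)]
    m=((r>55)&(r>1.9*g)&(r>1.9*b)).astype(np.uint8)
    n,l,st,ce=cv2.connectedComponentsWithStats(m)
    tp=env.state()["tool_pos"];k=[i for i in range(1,n) if st[i,4]>150 and abs(ce[i][0]-284)<60 and ce[i][1]>180]
    print("red",[(st[i].tolist()) for i in k])
    p=AX+.065*(tp[:2]-AX)/np.linalg.norm(tp[:2]-AX)
    print("upright base/cap",proj(c,(*p,.1)),proj(c,(*p,.158)))
    if save:cv2.imwrite(save,im)
E
python3 -c "
from h import *
info();cap()"
```

```text
t 10.95 R 0.0657 th 0.480 Ftan 7.86 Frad 3.68 Fz 5.1 gap 0.195
red [[265, 231, 36, 81, 2020]]
upright base/cap (np.float64(284.4767820995862), np.float64(241.48865973138723)) (np.float64(284.4937988353459), np.float64(296.17538199774594))
```

The crank turns with Ftan about 7.9 N, which is free turning, and the grip is upright. On round the circle.

Request:
jog_arm:
  steps:
    - [[-0.34,0.555,0],[0,0,0],1]
    - [[-0.39,0.52,0],[0,0,0],1]
    - [[-0.44,0.475,0],[0,0,0],1]
    - [[-0.49,0.43,0],[0,0,0],1]
    - [[-0.53,0.38,0],[0,0,0],1]
    - [[-0.56,0.32,0],[0,0,0],1]
    - [[-0.59,0.265,0],[0,0,0],1]

```text
time_s: 11.7
tool_pos: [0.6332, 0.0547, 0.1314]
eef_rot: [0.967, 0.255, 0.001, -0.001]
force: [1.4, 8.5, 3.0]
finger_gap: 0.197
finger_force: 29.6
```

```bash
python3 -c "
from h import *
info();cap()"
```

```text
t 11.7 R 0.0651 th 1.171 Ftan 7.63 Frad 4.07 Fz 3.0 gap 0.197
red [[265, 230, 37, 81, 2055]]
upright base/cap (np.float64(283.7707702420504), np.float64(241.3075324883973)) (np.float64(283.62833283217776), np.float64(295.71787175530665))
```

Request:
jog_arm:
  steps:
    - [[-0.62,0.205,0],[0,0,0],1]
    - [[-0.63,0.14,0],[0,0,0],1]
    - [[-0.645,0.08,0],[0,0,0],1]
    - [[-0.65,0.01,0],[0,0,0],1]
    - [[-0.65,-0.05,0],[0,0,0],1]
    - [[-0.64,-0.115,0],[0,0,0],1]
    - [[-0.625,-0.18,0],[0,0,0],1]

```text
time_s: 12.45
tool_pos: [0.5957, 0.0313, 0.1314]
eef_rot: [0.967, 0.255, 0.002, 0.0]
force: [6.6, 4.8, 0.1]
finger_gap: 0.196
finger_force: 29.2
```

```bash
python3 -c "
from h import *
info();cap()"
```

```text
t 12.45 R 0.0646 th 1.867 Ftan 7.45 Frad 3.24 Fz 0.1 gap 0.196
red [[265, 229, 38, 81, 2059]]
upright base/cap (np.float64(283.1773125897846), np.float64(241.56288530965486)) (np.float64(283.10711711334886), np.float64(295.873103855709))
```

Request:
jog_arm:
  steps:
    - [[-0.6,-0.24,0],[0,0,0],1]
    - [[-0.58,-0.3,0],[0,0,0],1]
    - [[-0.54,-0.35,0],[0,0,0],1]

```text
time_s: 12.8
tool_pos: [0.5765, 0.03, 0.1314]
eef_rot: [0.967, 0.255, 0.002, 0.001]
force: [7.6, 1.0, -1.8]
finger_gap: 0.197
finger_force: 29.7
```

```bash
python3 -c "
from h import *
info()"
```

```text
t 12.8 R 0.0645 th 2.166 Ftan 7.45 Frad 1.61 Fz -1.8 gap 0.197
```

Request:
jog_arm:
  steps:
    - [[-0.51,-0.41,0],[0,0,0],1]
    - [[-0.46,-0.46,0],[0,0,0],1]

```text
time_s: 13.0
tool_pos: [0.5638, 0.0324, 0.1315]
eef_rot: [0.967, 0.255, 0.002, 0.001]
force: [7.6, -3.0, -0.5]
finger_gap: 0.192
finger_force: 29.7
```

```bash
python3 -c "
from h import *
info()"
```

```text
t 13.0 R 0.0643 th 2.367 Ftan 8.15 Frad -0.76 Fz -0.5 gap 0.192
```

Request:
jog_arm:
  steps:
    - [[-0.46,-0.46,0],[0,0,0],1]
    - [[-0.42,-0.5,0],[0,0,0],1]

```text
time_s: 13.2
tool_pos: [0.552, 0.0366, 0.1315]
eef_rot: [0.967, 0.255, 0.003, 0.001]
force: [11.2, 0.2, -3.5]
finger_gap: 0.2
finger_force: 29.6
```

```bash
python3 -c "
from h import *
info();cap()"
```

```text
t 13.2 R 0.0648 th 2.562 Ftan 9.83 Frad 5.28 Fz -3.5 gap 0.200
red [[266, 229, 38, 81, 2029]]
upright base/cap (np.float64(281.66876596333196), np.float64(240.90933328908272)) (np.float64(281.26630830850945), np.float64(294.9094318986388))
```

Request:
jog_arm:
  steps:
    - [[-0.31,-0.57,0],[0,0,0],1]
    - [[-0.25,-0.6,0],[0,0,0],1]

```text
time_s: 13.45
tool_pos: [0.5414, 0.0436, 0.1316]
eef_rot: [0.967, 0.255, 0.003, 0.002]
force: [10.4, -5.8, -1.6]
finger_gap: 0.196
finger_force: 29.8
```

```bash
python3 -c "
from h import *
info()"
```

```text
t 13.45 R 0.0646 th 2.758 Ftan 11.77 Frad 1.87 Fz -1.6 gap 0.196
```

The crank is clearly stiffer, 4.2 N over free, about 0.35 rad past touch. One more small step.

Request:
jog_arm:
  steps:
    - [[-0.19,-0.6,0],[0,0,0],1]

```text
time_s: 13.55
tool_pos: [0.5367, 0.0478, 0.1316]
eef_rot: [0.967, 0.255, 0.002, 0.002]
force: [9.3, -7.2, -1.7]
finger_gap: 0.204
finger_force: 29.8
```

```bash
python3 -c "
from h import *
info()"
```

```text
t 13.55 R 0.0646 th 2.855 Ftan 11.66 Frad 1.29 Fz -1.7 gap 0.204
```

Request:
jog_arm:
  steps:
    - [[0,0,0],[0,0,0],1]
    - [[0,0,0],[0,0,0],1]
    - [[0,0,0],[0,0,0],1]
    - [[0,0,0],[0,0,0],1]

```text
time_s: 13.95
tool_pos: [0.5359, 0.0483, 0.1315]
eef_rot: [0.967, 0.255, 0.002, 0.001]
force: [4.9, -2.1, 2.9]
finger_gap: 0.196
finger_force: 30.1
```

```bash
python3 -c "
from h import *
info();cap()"
```

```text
t 13.95 R 0.0647 th 2.870 Ftan 4.96 Frad 2.03 Fz 2.9 gap 0.196
red [[266, 230, 38, 81, 2031]]
upright base/cap (np.float64(283.27044536946283), np.float64(239.99412529585717)) (np.float64(283.3039296917459), np.float64(293.9845972119592))
```

Holding at about 4.1 N over free turning, inside the 3–6 N window, with the grip upright. I'll release and lift straight up.

Request:
jog_arm:
  steps:
    - [[0,0,0],[0,0,0],0.3]
    - [[0,0,0],[0,0,0],0.3]
    - [[0,0,0],[0,0,0],0.3]
    - [[0,0,-1.5],[0,0,0],0.3]
    - [[0,0,-3],[0,0,0],0.3]
    - [[0,0,-3],[0,0,0],0.3]
    - [[0,0,-3],[0,0,0],0.3]
    - [[0,0,0],[0,0,0],0.3]

```text
time_s: 14.8
tool_pos: [0.5359, 0.0489, 0.2396]
eef_rot: [0.967, 0.255, 0.003, 0.001]
force: [0.5, 0.2, -0.5]
finger_gap: 0.351
finger_force: 0.0
```

```bash
python3 - <<'E'
from h import *
info()
a=env.read_camera("scene")["color"][120:240,170:330];b=env.read_camera("wrist");print([proj(b,(.5358,.0487,z)) for z in(.086,.1,.158)])
cv2.imwrite("pics/end.png",np.hstack([cv2.resize(a,(400,300),interpolation=3),cv2.resize(b["color"][100:400,80:480],(400,300))]))
E
```

```text
t 14.8 R 0.0643 th 2.876 Ftan 0.25 Frad 0.53 Fz -0.5 gap 0.351
[(np.float64(283.86972422322725), np.float64(188.10550507545634)), (np.float64(283.8857747964683), np.float64(192.0271393396253)), (np.float64(283.97099318931276), np.float64(212.84853707404133))]
```

View pics/end.png

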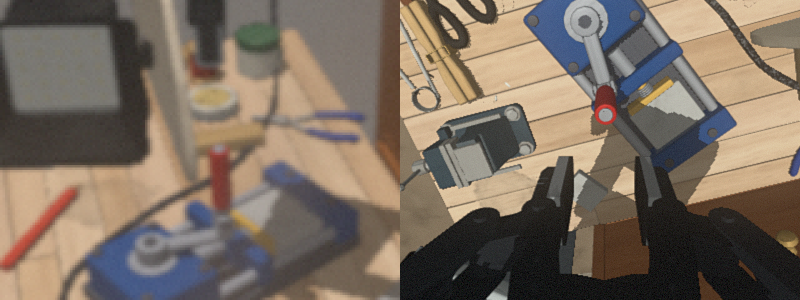

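The grip stands upright: its cap is at row 214 and 213 was predicted. The yellow pad presses the block, which is square on the stop jaw, and the robot is clear. Handing in.

```bash
python3 -c "
from bench import env
print(env.finish_job())"
```

```text
the job is handed in; nothing more can be done
None
```

The job is handed in at about 15 s on the robot's clock: the grip stands upright, the block is clamped against the stop jaw at about 4 N over free turning (roughly 25 N on the block, estimated from crank feel), and the arm is clear; no verdict came back.

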